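Tighten a jig's slotted cam screw on a plaster block

ROBOT

A 6-joint arm with a two-finger parallel gripper is mounted at the origin on a cart in front of the work surface, level with it; the furniture and walls round the work are solid. World frame = base frame: x ahead of the robot, y to its left, z up, the work surface at z = 0. Lengths are in m, angles in rad, forces in N, time in s.
With the tool pointing down it reaches from about 0.375 to 0.9 m from the base axis. Payload 3.1 kg.
Tool frame: the origin (TCP) lies at the very end of the fingers, on their centre line; the grasp point (between the pads) lies 19 mm behind it (manip.pinch_z is the distance from the TCP to the grasp point, in m); z points along the fingers, y is the line along which they close (so a half turn about z gives the same grasp; the last joint's range is limited). The gripper opens to 85 mm and grips with 20 to 120 N. Pads are 22 mm wide; open, the fingers measure 114 mm over their backs; the gripper's body (76 mm by 85 mm) begins 54 mm behind the grasp point. The pads swing forward as they close: fully open they stand 13 mm farther back than shut.
Start: joints at [-1.365, 0.527, 1.433, -0, 1.181, -0.178], TCP at [0.235, -0.579, 0.231] pointing down, gripper open.
Joint ranges: [-3.08, 3.08], [-0.75, 2.2], [0.22, 2.44], [-1.43, 4.57], [0, 2.65], [-2.85, 2.85]. Speed limits (rad/s): [2.79, 2.79, 3.14, 3.14, 3.14, 3.14].

INTERFACE

Orientations are given as a unit quaternion [x, y, z, w].
In Python, from station import manip gives the robot as it stands.
- The arm moves only by the tool servo_tool, never from a script. Its argument "commands" is one flat list of numbers, 7 for each row, row after row: the shift along the tool's x, y, z each as a share of 500 mm, from -1 to 1, then the turn, a rotation vector about the tool's x, y, z each as a share of 360 degrees, from -1 to 1, then the opening, from -1 (shut) to 1 (fully open). In form: [dx, dy, dz, rx, ry, rz, claw, dx, dy, dz, rx, ry, rz, claw, ...]. A call has 1 to 12 rows; each row shifts and turns the commanded pose from where the row before left it, along the tool's axes as they then stand; what a row does not reach is not made up. A row lasts 1/12 s, in which the tool goes at most 41.7 mm and 7.16 degrees, less where a joint would pass 70% of its speed; a pose out of reach is approached as far as the arm can. A call with a number of a shift or a turn outside -1 to 1 is refused whole. A call with a gripper value outside its range is refused whole. The fingers move at their own pace and stop on an object; "force" is the grip in N (left out, the last holds). Time passes only in rows, so rows that do not move let the fingers close. It gives the time, the measured TCP pose, the force, the opening and the grip force at its end, in the units of the state.
- manip.sense(): the state, without advancing time (a new reading comes with each control period).
- manip.snapshot(name): name is "side" or "top"; returns a dict with "img" (420x560x3 uint8, red, green, blue), "mtx" (3x3 intrinsics, pixels), "world_to_cam" (4x4, takes a point from world to camera coordinates). Camera axes: x right, y up, looking along -z (the intrinsics and any distortion apply to the point x, -y, -z); pixel columns grow to the right and rows downward; lengths in m; the calibration is good to about 2 mm. A picture is of the moment at which its call begins. There is no depth.
- manip.sign_off(): hands the job in; it is judged then, once.
Trained networks look in a picture, given as the dict that the camera call returned (one of the last four; its "shot" number tells which), for a name from the list of things; names that differ only in an ending like _2 or _b are one class to them, and where a whole thing is asked for, a point or a joint stands for the part that bears it (a point fixed in the world has none). Each returns a list of dicts, best first, with "conf" (0 to 1); they miss things now and then, are a little off and sometimes report something else, mostly with a low value. They report only what shows in the picture. A call takes as long as a camera call. They do not tell look-alikes from the thing itself.
- manip.look_for(picture, query): "box" ([left, top, width, height] in pixels, round what is visible of it).
- manip.silhouettes(picture, query): "pixels" (420x560 bool, what is visible of it) and "box" ([left, top, width, height] in pixels, round what is visible of it).
The state is a dict: "t": time; "q": joint angles; "qd": joint speeds; "tau": joint torques, N m; "tcp_pos": TCP position; "tool_rot": TCP orientation; "force": force on the tool from outside, world axes, zero at the start; "ft_torque": the same for the moment, N m; "finger_gap": opening from 0.0 (shut) to 1.0 (fully open); "gripper_force": force on a finger pad.
Only numpy, scipy, OpenCV 4.12 (cv2) and the standard library are available. Lean on these libraries where they do the work, as an engineer would, in place of code of your own. Each camera call takes 0.05 s, during which the arm holds its last target. There are 200 camera calls.

TASK

Take the flat driver out of its wooden stand, set its blade in the slotted screw of the clamping jig and, keeping it pressed lightly in the slot, turn the screw clockwise until the jaw grips the plaster block firmly but without crushing it. Touch the jig and block with nothing but the driver, then put the driver back upright in its stand and leave the block clamped; leave the other things where they are.

Things in the scene. Friction and masses are not known exactly. Their poses are not given: they have to be found in the camera images.
- driver: flat-blade driver, 145 mm long, 0.14 kg, standing upright in the stand, blade down. Origin: middle of the blade's lower edge; z runs up along the tool to the handle; x is along the blade's width (16 mm), y along its thickness (3 mm, 2.2 mm at the edge). Blade up to z = 18 mm, round 10 mm shank up to 62 mm, steel flange 31 mm wide and 5 mm thick from 62 to 67 mm, then a square wooden handle 26 x 26 mm with flat sides along x and y, up to 145 mm
- stand: fixed wooden block 64 x 64 x 64 mm on the worktop with a 21 mm round hole right through from above. Origin: centre of its underside; z up. The driver stands in it on its flange, tip about 2 mm above the worktop, with some 2 mm of play
- stand_hole0 (a point): middle of the mouth of the stand's hole, 64 mm above the worktop
- jig: fixed clamping jig. Steel base plate 190 x 120 x 12 mm; origin: centre of its underside; x points from the screw to the fence, z up. On it a grey housing 66 x 84 mm, centred at x = -52 mm, its top 40 mm above the worktop; the screw stands up out of it at x = -50 mm, y = 0. An aluminium fence bar (24 mm high) lies across the far end at about x = 68 mm; the block lies between jaw and fence, its exact play is not known
- screw_slot: the floor of the screw's slot, a steel disc 26 mm across that turns with the screw. Origin: its centre on top, 44 mm above the worktop; x runs along the slot, z up. The screw head is 26 mm across, its top 6 mm above this point; the slot runs right across it, 4.6 mm wide and 6 mm deep, with a 1 mm chamfer at the mouth. The floor is sprung: it gives 0.5 mm at 20 N
- screw (a joint): angle of the screw, rad; starts at 0.05 to 0.20 and grows clockwise seen from above; stays where it is left up to 20 N on the block, and eases back to that from more. 1 rad moves the jaw 3 mm; the jaw has pushed the block against the fence somewhere between 0.4 and 1.3 rad. Until then it turns with 0.06 N m of friction (held still between small turns, the hand feels 0.01 to 0.04 N m); after that the torque rises by 0.003 N m per newton on the block
- jaw_pad: sprung steel jaw plate 8 x 70 x 22 mm, driven by the screw in the jig's x on to the block; its face is 12 mm in x ahead of its origin. Past contact its force grows by some 100 N per rad of screw. Firm is some 18 N: 0.05 N m above the screw's free-running torque (about 0.11 N m while turning, 0.07 N m held still); at 0.10 N m above it the block is crushed
- block: white plaster block, 45 x 90 x 30 mm, 45 mm along the jig's x, lying loose on the base plate between jaw and fence. Origin: centre of its underside, 12 mm above the worktop
- dome: bystander: hollow white cast dome, 100 mm across, 53 mm high; origin: centre of its underside
- tape: bystander: roll of masking tape, 68 mm across, 24 mm high; origin: centre of its underside
- felt_marker: bystander: dark marker pen, 133 mm long, 15 mm thick, lying down; origin: its middle, at the worktop
There are look-alikes about, which are no part of the job. Leave any pink look-alike of the stand alone.

How it is judged:
By the outcome, as a careful person would: the job done as asked, in the order asked, and still so for the second after the job is handed in, with the robot touching nothing.
It also fails if it takes over 70 s, if anything falls off the work surface, if the arm or the gripper's body presses on something with over 40 N, if the wrist force passes 120 N, or if a joint passes its speed limit or range.

## Working session

There is one attempt and no reset: what is moved stays moved. The work goes in short steps, Python scripts to look and compute and a tool call to move; the robot and the scene stay as the last step left them, time stands still between calls to the robot, and variables do not carry over. Pictures are saved under pics/ and viewed, at most 10 in all, crops included, and the job is handed in when it is done.

Besides the shell and the picture viewer there is one more tool, called after "Emit:" by a JSON object that holds its "api" and its "payload", one argument or row to a line. servo_tool: Moves the arm, as the interface text tells. Its arguments: {"type":"object","properties":{"commands":{"type":"array"},"force":{"type":"number"}},"required":["commands"]}

```bash
mkdir -p pics; cat > h.py <<'E'
import numpy as np, cv2
from station import manip
def snap(n,save=None):
    p=manip.snapshot(n)
    if save: cv2.imwrite('pics/'+save,p['img'][:,:,::-1])
    return p
def proj(p,X):
    X=np.atleast_2d(X); c=(p['world_to_cam']@np.c_[X,np.ones(len(X))].T)[:3]
    u=p['mtx']@np.array([c[0],-c[1],-c[2]]); return (u[:2]/u[2]).T
def ray(p,uv):
    d=np.linalg.solve(p['mtx'],[uv[0],uv[1],1.]); d=np.array([d[0],-d[1],-d[2]])
    W=np.linalg.inv(p['world_to_cam']); return W[:3,3],W[:3,:3]@d
def atz(p,uv,z):
    o,d=ray(p,uv); return o+d*(z-o[2])/d[2]
E
python3 - <<'E'
from h import *
for n in('top','side'):
    p=snap(n,n+'1.png'); print(n,np.linalg.inv(p['world_to_cam'])[:3].round(3).tolist(),p['mtx'].round(1).tolist(),[k for k in p])
    for q in ['driver','stand','jig','screw_slot','jaw_pad','block','dome','tape','felt_marker']:
        print(q,[(np.round(d['box']).tolist(),round(d['conf'],2)) for d in manip.look_for(p,q)[:3]])
s=manip.sense(); print(s)
E
```

```text
top [[-0.131, 0.971, -0.202, 0.281], [-0.991, -0.129, 0.021, 0.214], [-0.006, 0.203, 0.979, 1.297]] [[539.4, 0.0, 273.8], [0.0, 539.4, 218.0], [0.0, 0.0, 1.0]] ['img', 'mtx', 'world_to_cam', 'shot']
driver [([328.0, 179.0, 19.0, 21.0], 0.78)]
stand [([317.0, 179.0, 37.0, 35.0], 0.98), ([226.0, 122.0, 27.0, 34.0], 0.95), ([292.0, 235.0, 33.0, 35.0], 0.72)]
jig [([193.0, 197.0, 67.0, 90.0], 0.82)]
screw_slot []
jaw_pad [([211.0, 231.0, 27.0, 14.0], 0.48)]
block [([195.0, 213.0, 43.0, 31.0], 0.79), ([313.0, 182.0, 34.0, 36.0], 0.32)]
dome [([290.0, 117.0, 43.0, 39.0], 0.59)]
tape [([258.0, 293.0, 29.0, 33.0], 0.54)]
felt_marker [([176.0, 284.0, 54.0, 36.0], 0.84), ([189.0, 196.0, 72.0, 90.0], 0.55)]
side [[0.999, 0.034, -0.011, 0.524], [-0.025, 0.456, -0.89, -0.76], [-0.025, 0.889, 0.456, 0.564]] [[476.2, 0.0, 279.5], [0.0, 476.2, 209.2], [0.0, 0.0, 1.0]] ['img', 'mtx', 'world_to_cam', 'shot']
driver [([289.0, 213.0, 19.0, 41.0], 0.76), ([358.0, 240.0, 50.0, 41.0], 0.3)]
stand [([355.0, 196.0, 24.0, 37.0], 0.86), ([218.0, 226.0, 38.0, 39.0], 0.78), ([280.0, 243.0, 38.0, 25.0], 0.59)]
ji
[... 256 characters left out ...]
24.0, 26.0], 0.56)]
{'t': 1.0, 'q': array([-1.36450367e+00,  5.27500046e-01,  1.43267580e+00,  1.55028131e-05,
        1.18141892e+00, -1.78510695e-01]), 'qd': array([-0.00075724, -0.00191537,  0.00198871, -0.00146743,  0.00030821,
        0.00170887]), 'tau': array([ 9.23078260e-04, -4.42328167e+01, -1.78424692e+01, -2.34860790e-04,
        6.70873178e-04, -2.72475631e-06]), 'tcp_pos': array([ 0.2346327 , -0.57927079,  0.23131809]), 'tool_rot': array([ 9.81548388e-01,  1.91213915e-01,  7.15581348e-06, -1.15570264e-06]), 'force': array([ 0.09031843, -0.24671498,  0.57979472]), 'ft_torque': array([-0.00967233,  0.03103248,  0.00527698]), 'gripper_force': 0.0, 'finger_gap': 1.0006780890422422}
```

```bash
python3 - <<'E'
import cv2
a=cv2.imread('pics/top1.png')[100:340,150:380]; cv2.imwrite('pics/top1c.png',cv2.resize(a,None,fx=2.5,fy=2.5,interpolation=cv2.INTER_CUBIC))
b=cv2.imread('pics/side1.png')[160:300,160:430]; cv2.imwrite('pics/side1c.png',cv2.resize(b,None,fx=2.9,fy=2.9,interpolation=cv2.INTER_CUBIC))
E
```

```text
(no output)
```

View pics/top1c.png

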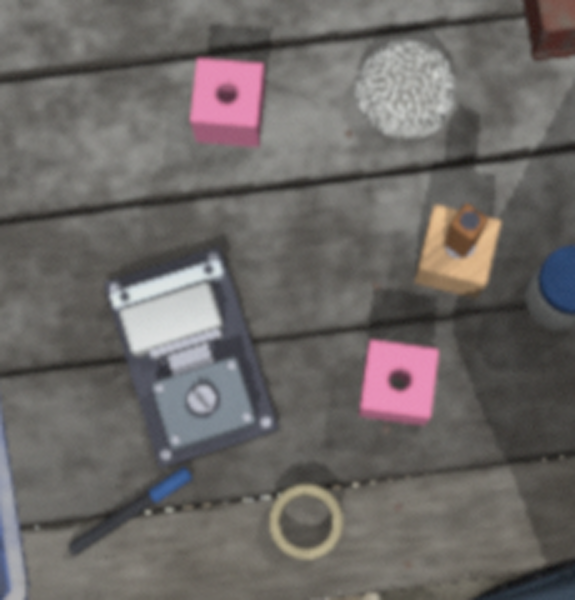

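View pics/side1c.png

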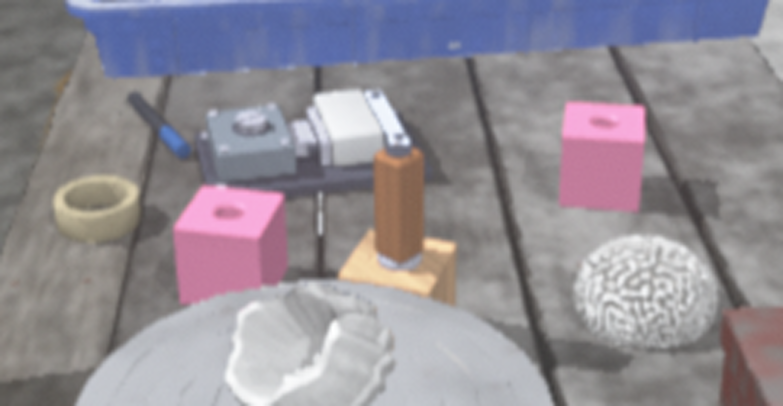

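```bash
python3 - <<'E'
import cv2,numpy as np
a=cv2.imread('pics/top1.png'); b=cv2.imread('pics/side1.png')
z=lambda im,x,y,w,h,s: cv2.resize(im[y:y+h,x:x+w],(w*s,h*s),interpolation=cv2.INTER_CUBIC)
c=np.zeros((600,800,3),np.uint8)
c[:300,:400]=z(a,211,244,40,30,10)       # screw top
c[:300,400:]=z(a,312,175,50,40,8)[:300,:400]   # driver top
c[300:,:400]=z(b,227,190,50,40,8)[:300,:400]  # screw side
c[300:,400:]=z(b,275,205,50,60,8)[:300,:400]
cv2.imwrite('pics/z1.png',c)
E
```

```text
(no output)
```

View pics/z1.png

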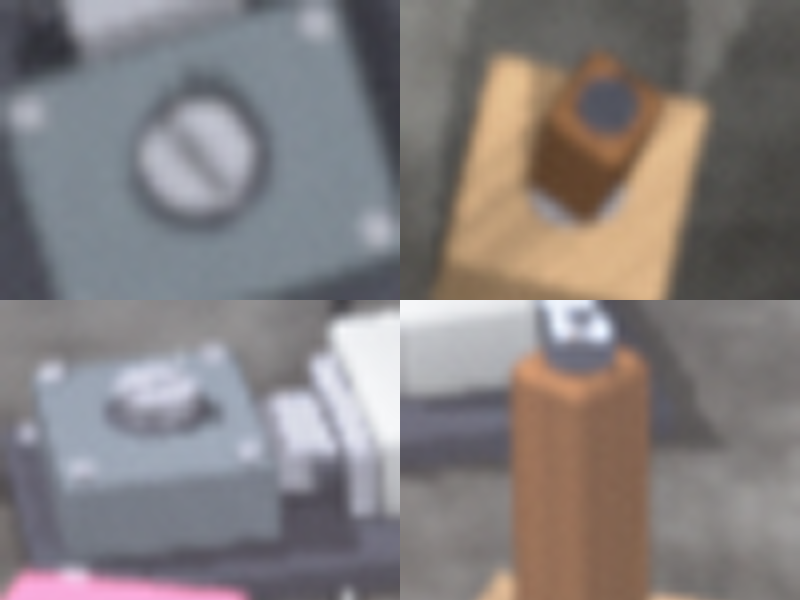

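```bash
cat > m.py <<'E'
from h import *
t=snap('top'); s=snap('side')
T=lambda x,y: (312+(x-400+.5)/8-.5,175+(y+.5)/8-.5)
J=lambda x,y: (211+(x+.5)/10-.5,244+(y+.5)/10-.5)
S1=lambda x,y:(227+(x+.5)/8-.5,190+(y-300+.5)/8-.5)
S2=lambda x,y:(275+(x-400+.5)/8-.5,205+(y-300+.5)/8-.5)
def tri(a,b):
    o1,d1=ray(t,a);o2,d2=ray(s,b); 
    k=np.linalg.lstsq(np.c_[d1,-d2],o2-o1,rcond=None)[0]; p,q=o1+k[0]*d1,o2+k[1]*d2
    return (p+q)/2,np.linalg.norm(p-q)
print('screw top',atz(t,J(198,155),.05),'side',atz(s,S1(158,378),.05),tri(J(198,155),S1(158,378)))
d=atz(t,J(238,200),.05)-atz(t,J(160,117),.05);print('slot yaw',np.degrees(np.arctan2(d[1],d[0])))
print('handle top',atz(t,T(608,106),.147),'side',atz(s,S2(581,368),.147),tri(T(608,106),S2(581,368)))
for a,b in [((600,52),(665,97)),((600,52),(543,120))]:
    d=atz(t,T(*b),.147)-atz(t,T(*a),.147);print('handle edge',np.degrees(np.arctan2(d[1],d[0]))%90,np.linalg.norm(d))
d=atz(s,S2(580,402),.147)-atz(s,S2(515,368),.147);print('side edge',np.degrees(np.arctan2(d[1],d[0]))%90,np.linalg.norm(d))
d=atz(s,S2(648,368),.147)-atz(s,S2(580,402),.147);print('side edge',np.degrees(np.arctan2(d[1],d[0]))%90,np.linalg.norm(d))
c=[atz(t,T(*a),.064)[:2] for a in [(492,52),(708,102),(666,296),(445,262)]];print('stand',np.round(c,4).tolist(),np.mean(c,0))
C=lambda x,y:(150+(x+.5)/2.5-.5,100+(y+.5)/2.5-.5)
c=[atz(t,C(*a),.012)[:2] for a in [(110,280),(222,240),(273,422),(162,458)]];print('jig base',np.round(c,4).tolist(),np.mean(c,0))
f=(c[0]+c[1]-c[2]-c[3]);print('jig yaw',np.degrees(np.arctan2(f[1],f[0])))
print('bluecyl',atz(t,C(575,280),.1),'pinkstand',atz(t,C(400,378),.064),atz(t,C(227,93),.064),'dome',atz(t,C(405,88),.04))
# dark disc centroid on handle
g=t['img'][175:215,312:362].astype(int); m=(g[:,:,2]-g[:,:,0]>5)&(g.sum(2)<300); 
ys,xs=np.nonzero(m);sel=(xs>18)&(xs<34)&(ys<20);print('disc px',312+xs[sel].mean(),175+ys[sel].mean(),sel.sum())
for q in ('driver','stand'):
    for r in manip.silhouettes(t,q)[:1]:print(q,r['box'],r['pixels'].sum())
E
python3 m.py
```

```text
screw top [0.45502427 0.29944689 0.05      ] side [0.4556836  0.30276574 0.05      ] (array([0.45536057, 0.29942194, 0.051504  ]), np.float64(0.0010912832123863622))
slot yaw -143.94003706393033
handle top [0.56720442 0.04060224 0.147     ] side [0.5671267  0.03551822 0.147     ] (array([0.5675859 , 0.04023145, 0.14458302]), np.float64(0.00042714375001284133))
handle edge 46.3115697659843 0.02178473214334963
handle edge 42.696071965290116 0.025191041316411922
side edge 38.37626576246111 0.02306109036543677
side edge 42.95079085406619 0.023160995418951977
stand [[0.6087, 0.0596], [0.5852, -0.0013], [0.5289, 0.0202], [0.5475, 0.0827]] [0.56755073 0.04029156]
jig base [[0.5875, 0.3775], [0.6131, 0.2643], [0.4288, 0.2371], [0.4087, 0.3459]] [0.50953045 0.30620933]
jig yaw 9.211279775332494
bluecyl [ 0.51091237 -0.05256412  0.1       ] pinkstand [0.44782704 0.11492347 0.064     ] [0.74404878 0.24036506 0.064     ] dome [0.73499925 0.06674886 0.04      ]
disc px 337.6190476190476 187.76190476190476 21
driver [326.6, 180.4, 19.8, 19.8] 247
stand [224.7, 124.2, 30.6, 31.0] 916
```

```bash
python3 - <<'E'
import cv2,numpy as np
a=cv2.imread('pics/top1.png'); b=cv2.imread('pics/side1.png')
cv2.imwrite('pics/full.png',cv2.resize(np.hstack([a,b]),(800,300),interpolation=cv2.INTER_AREA))
E
```

```text
(no output)
```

View pics/full.png

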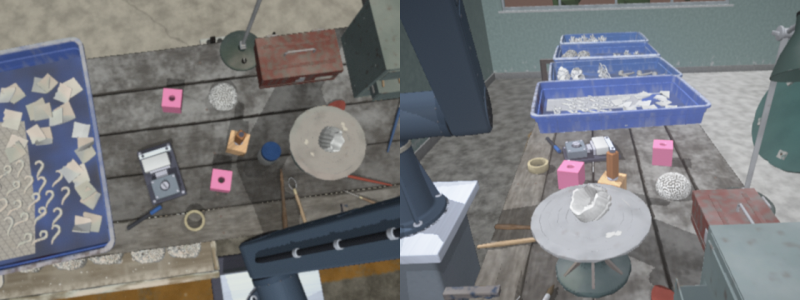

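Emit:
{"api": "servo_tool", "payload": {
  "commands": [0,0,-0.075,0,0,0,0.3,0,0,-0.075,0,0,0,0.3,0,0,-0.075,0,0,0,0.3,0,0,-0.075,0,0,0,0.3,0.054,-0.045,0,0,0,0,0.3,0.054,-0.045,0,0,0,0,0.3,0.054,-0.045,0,0,0,0,0.3,0.054,-0.045,0,0,0,0,0.3,0.054,-0.045,0,0,0,0,0.3,0.054,-0.045,0,0,0,0,0.3,0.054,-0.045,0,0,0,0,0.3,0.054,-0.045,0,0,0,0,0.3],
  "force": 50
}}

```text
t: 2.2
tcp_pos: [0.3677, -0.3297, 0.3815]
tool_rot: [0.982, 0.191, 0.0, 0.0]
force: [1.6, -1.2, -0.9]
finger_gap: 0.65
gripper_force: 0.0
```

Emit:
{"api": "servo_tool", "payload": {
  "commands": [0.054,-0.045,0,0,0,0,0.3,0.054,-0.045,0,0,0,0,0.3,0.054,-0.045,0,0,0,0,0.3,0.054,-0.045,0,0,0,0,0.3,0.054,-0.045,0,0,0,0,0.3,0.054,-0.045,0,0,0,0,0.3,0.054,-0.045,0,0,0,0,0.3,0.054,-0.045,0,0,0,0,0.3,0.054,-0.045,0,0,0,0,0.3,0.054,-0.045,0,0,0,0,0.3,0.054,-0.045,0,0,0,0,0.3,0.054,-0.045,0,0,0,0,0.3]
}}

```text
t: 3.2
tcp_pos: [0.5667, 0.0423, 0.3815]
tool_rot: [0.982, 0.191, 0.0, 0.0]
force: [0.5, -0.9, -0.2]
finger_gap: 0.65
gripper_force: 0.0
```

Emit:
{"api": "servo_tool", "payload": {
  "commands": [0,0,0,0,0,-0.0193,0.3,0,0,0,0,0,-0.0193,0.3,0,0,0,0,0,-0.0193,0.3,0,0,0,0,0,-0.0193,0.3,0,0,0,0,0,-0.0193,0.3,0,0,0,0,0,-0.0193,0.3,0,0,0,0,0,-0.0193,0.3,0,0,0,0,0,-0.0193,0.3]
}}

```text
t: 3.87
tcp_pos: [0.5661, 0.0406, 0.3813]
tool_rot: [0.777, 0.629, -0.0, -0.0]
force: [-1.0, 0.3, -0.1]
finger_gap: 0.649
gripper_force: 0.0
```

Emit:
{"api": "servo_tool", "payload": {
  "commands": [0,0,0,0,0,-0.0193,0.3,0,0,0,0,0,-0.0193,0.3,0,0,0,0,0,-0.0193,0.3,0,0,0,0,0,-0.0193,0.3,0,0,0,0,0,-0.0193,0.3,0,0,0,0,0,-0.0193,0.3,0,0,0,0,0,-0.0193,0.3,0,0,0,0,0,-0.0193,0.3,0,0,0,0,0,0,0.3]
}}

```text
t: 4.62
tcp_pos: [0.5661, 0.0406, 0.3813]
tool_rot: [0.396, 0.918, 0.0, -0.0]
force: [0.3, 0.5, 0.2]
finger_gap: 0.651
gripper_force: 0.0
```

Emit:
{"api": "servo_tool", "payload": {
  "commands": [0,0,0.055,0,0,0,0.3,0,0,0.055,0,0,0,0.3,0,0,0.055,0,0,0,0.3,0,0,0.055,0,0,0,0.3,0,0,0.055,0,0,0,0.3,0,0,0.055,0,0,0,0.3,0,0,0.055,0,0,0,0.3,0,0,0.055,0,0,0,0.3,0,0,0.055,0,0,0,0.3,0,0,0.055,0,0,0,0.3,0,0,0.026,0,0,0,0.3,0,0,0,0,0,0,0.3],
  "force": 70
}}

```text
t: 5.62
tcp_pos: [0.5639, 0.0407, 0.09]
tool_rot: [0.398, 0.917, -0.001, -0.003]
force: [0.3, 0.5, 0.6]
finger_gap: 0.649
gripper_force: 0.0
```

Emit:
{"api": "servo_tool", "payload": {
  "commands": [0,0,0,0,0,0,-1,0,0,0,0,0,0,-1,0,0,0,0,0,0,-1,0,0,0,0,0,0,-1,0,0,0,0,0,0,-1,0,0,0,0,0,0,-1,0,0,0,0,0,0,-1,0,0,0,0,0,0,-1],
  "force": 70
}}

```text
t: 6.28
tcp_pos: [0.5674, 0.0404, 0.0948]
tool_rot: [0.397, 0.918, 0.0, 0.002]
force: [0.3, 0.8, 6.6]
finger_gap: 0.297
gripper_force: 69.4
```

Emit:
{"api": "servo_tool", "payload": {
  "commands": [0,0,-0.02,0,0,0,-1,0,0,-0.04,0,0,0,-1,0,0,-0.05,0,0,0,-1,0,0,-0.05,0,0,0,-1,0,0,-0.05,0,0,0,-1,0,0,-0.04,0,0,0,-1,0,0,-0.03,0,0,0,-1,0,0,0,0,0,0,-1,0,0,0,0,0,0,-1]
}}

```text
t: 7.03
tcp_pos: [0.566, 0.0406, 0.2339]
tool_rot: [0.397, 0.918, 0.0, 0.0]
force: [-0.2, -0.4, -2.4]
finger_gap: 0.299
gripper_force: 68.9
```

```bash
python3 - <<'E'
from h import *
p=snap('side','s2.png'); st=manip.sense(); print(st['tcp_pos'],st['tool_rot'],st['force'],st['ft_torque'],st['q'])
tip=st['tcp_pos']-[0,0,.091]; u=proj(p,tip)[0]; print(u)
x,y=int(u[0]),int(u[1]); im=p['img'][y-55:y+20,x-50:x+50,::-1]
cv2.imwrite('pics/s2c.png',cv2.resize(im,None,fx=8,fy=8,interpolation=cv2.INTER_CUBIC))
E
```

```text
[0.56527289 0.04064238 0.23274185] [ 3.97036435e-01  9.17802497e-01 -2.46845660e-04 -7.65072154e-04] [-0.4879359  -0.24486755 -2.56161191] [-0.01721555 -0.01761002 -0.00039362] [-1.25333903e-01  4.47898159e-01  1.57832534e+00 -5.21339524e-05
  1.11697628e+00 -8.79535849e-01]
[296.08061765 214.29688696]
```

View pics/s2c.png

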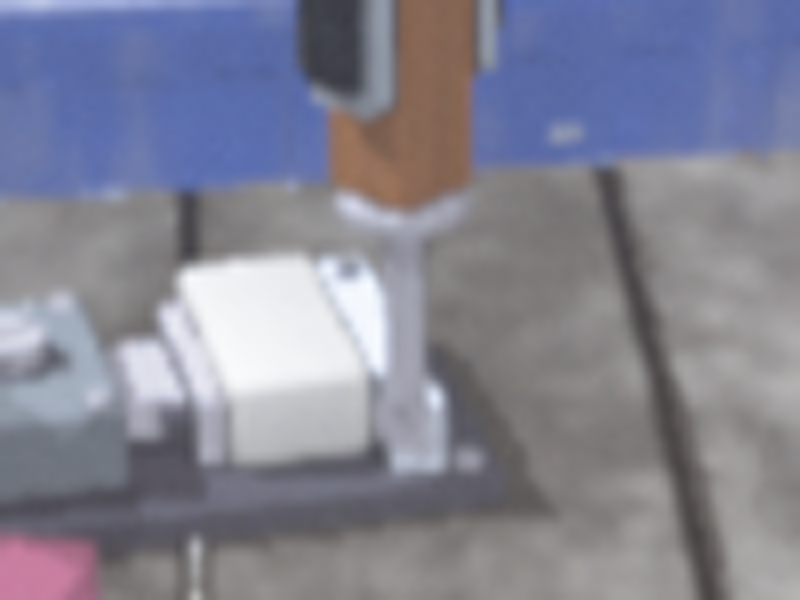

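Emit:
{"api": "servo_tool", "payload": {
  "commands": [0.066,0.0242,0,0,0,0,-1,0.066,0.0242,0,0,0,0,-1,0.066,0.0242,0,0,0,0,-1,0.066,0.0242,0,0,0,0,-1,0.066,0.0242,0,0,0,0,-1,0.066,0.0242,0,0,0,0,-1,0.066,0.0242,0,0,0,0,-1,0.066,0.0242,0,0,0,0,-1]
}}

```text
t: 7.75
tcp_pos: [0.4538, 0.3001, 0.2314]
tool_rot: [0.397, 0.918, -0.002, -0.002]
force: [0.3, -0.4, -2.6]
finger_gap: 0.299
gripper_force: 69.0
```

Emit:
{"api": "servo_tool", "payload": {
  "commands": [0,0,0,0,0,-0.0187,-1,0,0,0,0,0,-0.0187,-1,0,0,0,0,0,-0.0187,-1,0,0,0,0,0,-0.0187,-1,0,0,0,0,0,-0.0187,-1,0,0,0,0,0,-0.0187,-1,0,0,0,0,0,-0.0187,-1,0,0,0,0,0,0,-1,0,0,0,0,0,0,-1]
}}

```text
t: 8.5
tcp_pos: [0.455, 0.2988, 0.2318]
tool_rot: [-0.001, 1.0, -0.001, -0.002]
force: [1.1, -0.8, -2.4]
finger_gap: 0.295
gripper_force: 69.0
```

```bash
python3 - <<'E'
from h import *
p=snap('side','s3.png'); t=snap('top','t3.png'); st=manip.sense(); print(st['tcp_pos'],st['tool_rot'],st['force'],st['ft_torque'],st['q'])
tip=st['tcp_pos']-[0,0,.091]; u=proj(p,tip)[0]; v=proj(t,[.455,.299,.05])[0]; print(u,v,proj(t,tip))
z=lambda im,c,w,h,s: cv2.resize(im[int(c[1])-h//2:int(c[1])+h//2,int(c[0])-w//2:int(c[0])+w//2,::-1],None,fx=s,fy=s,interpolation=cv2.INTER_CUBIC)
print(int(u[0]),int(u[1]))
cv2.imwrite('pics/s3c.png',np.hstack([z(p['img'],u,40,60,10),z(t['img'],v,40,60,10)]))
E
```

```text
[0.45543935 0.2989477  0.23238036] [-1.75958069e-03  9.99997907e-01 -3.73126929e-04 -9.74847718e-04] [-0.43684675  0.58523678 -1.53713953] [-0.02250882  0.04196382 -0.00654688] [ 3.75661926e-01  4.19221640e-01  1.63197518e+00  1.96374055e-05
  1.09248339e+00 -1.19866262e+00]
[243.9573924 165.5347316] [230.54201286 259.03520952] [[226.99004452 253.39700894]]
243 165
```

View pics/s3c.png

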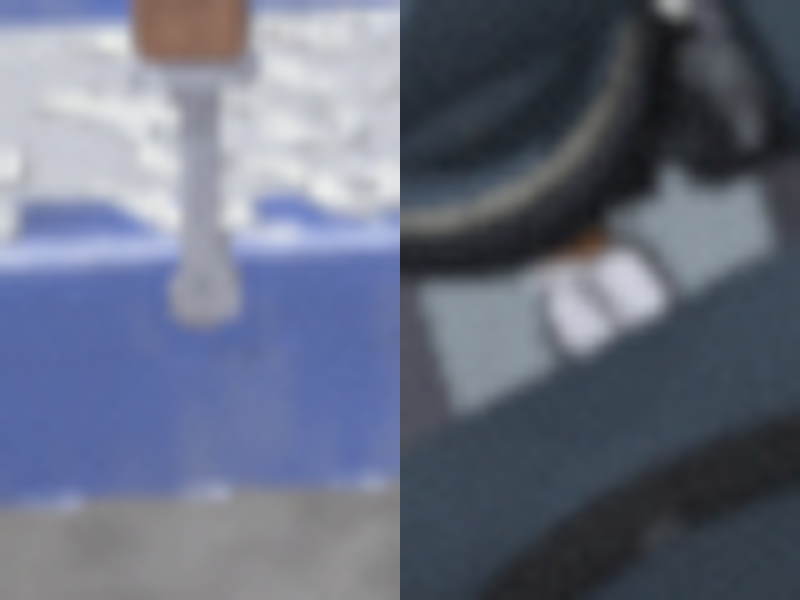

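Emit:
{"api": "servo_tool", "payload": {
  "commands": [0,0,0.026,0,0,-0.0166,-1,0,0,0.026,0,0,-0.0166,-1,0,0,0.026,0,0,-0.0166,-1,0,0,0.026,0,0,-0.0166,-1,0,0,0.026,0,0,-0.0166,-1,0,0,0.026,0,0,-0.0166,-1,0,0,0,0,0,0,-1,0,0,0,0,0,0,-1,0,0,0,0,0,0,-1]
}}

```text
t: 9.35
tcp_pos: [0.4564, 0.2994, 0.1557]
tool_rot: [-0.309, 0.951, 0.0, 0.0]
force: [0.0, -0.4, -1.6]
finger_gap: 0.295
gripper_force: 69.1
```

```bash
python3 - <<'E'
from h import *
p=snap('side','s4.png'); st=manip.sense(); print(st['tcp_pos'],st['tool_rot'],st['force'],st['ft_torque'],st['q'])
R=2*np.degrees(np.arctan2(st['tool_rot'][1],st['tool_rot'][0]));print('psi',R)
tip=st['tcp_pos']-[0,0,.093]; u=proj(p,tip)[0]; print(u,'screw proj',proj(p,[.455,.2994,.05]),'meas 246.3 199.3')
# calibrate with earlier pic
print('earlier tip proj',proj(p,[.4554,.2989,.2324-.093]),'meas 243.15 166.6; shank top proj',proj(p,[.4554,.2989,.2324-.093+.060]))
c=(245,185); print(c)
im=p['img'][c[1]-30:c[1]+30,c[0]-40:c[0]+40,::-1]
cv2.imwrite('pics/s4c.png',cv2.resize(im,None,fx=10,fy=10,interpolation=cv2.INTER_CUBIC))
E
```

```text
[0.45663631 0.29947991 0.15607601] [-3.09540661e-01  9.50885856e-01  6.42226397e-05  8.15280177e-04] [-0.02426184  0.11128393 -1.97149391] [-0.05013088  0.02405108  0.03202459] [ 3.75760286e-01  5.24905274e-01  1.70575239e+00  3.63992497e-05
  9.09299628e-01 -1.82447845e+00]
psi 216.063113977686
[246.34643431 195.10259121] screw proj [[245.98524493 199.91773393]] meas 246.3 199.3
earlier tip proj [[243.98942206 166.31638005]] meas 243.15 166.6; shank top proj [[242.45752    142.31764742]]
(245, 185)
```

View pics/s4c.png

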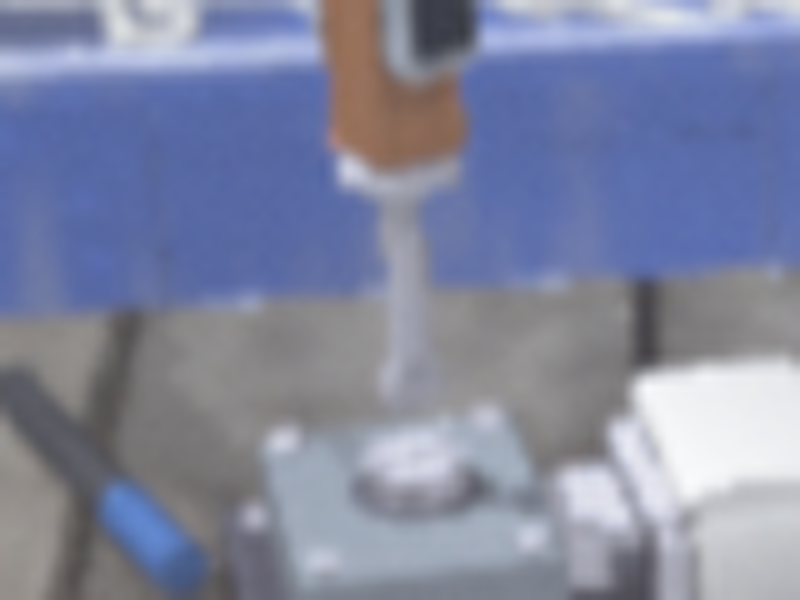

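Emit:
{"api": "servo_tool", "payload": {
  "commands": [0,0,0.008,0,0,0,-1,0,0,0.008,0,0,0,-1,0,0,0.006,0,0,0,-1,0,0,0.004,0,0,0,-1,0,0,0.003,0,0,0,-1,0,0,0.002,0,0,0,-1,0,0,0,0,0,0,-1]
}}

```text
t: 9.98
tcp_pos: [0.4558, 0.2992, 0.1395]
tool_rot: [-0.311, 0.951, 0.0, -0.0]
force: [0.6, 1.0, -2.3]
finger_gap: 0.293
gripper_force: 69.1
```

```bash
cat > st.py <<'E'
from h import *
s=manip.sense(); print(s['t'],s['tcp_pos'].round(4),'psi',round(2*np.degrees(np.arctan2(s['tool_rot'][1],s['tool_rot'][0])),2),'F',s['force'].round(2),'M',s['ft_torque'].round(3),s['q'].round(3)[[0,5]],s['gripper_force'])
E
python3 st.py
```

```text
9.9833 [0.4558 0.2992 0.1395] psi 216.18 F [ 0.6   0.98 -2.33] M [ 0.04   0.081 -0.029] [ 0.376 -1.827] 69.10787343978882
```

Emit:
{"api": "servo_tool", "payload": {
  "commands": [0,0,0.002,0,0,0,-1,0,0,0.002,0,0,0,-1,0,0,0,0,0,0,-1]
}}

```text
t: 10.23
tcp_pos: [0.456, 0.2994, 0.1377]
tool_rot: [-0.311, 0.951, 0.0, 0.0]
force: [0.1, 0.7, -1.9]
finger_gap: 0.293
gripper_force: 69.1
```

Emit:
{"api": "servo_tool", "payload": {
  "commands": [0,0,0.001,0,0,0,-1,0,0,0.001,0,0,0,-1,0,0,0,0,0,0,-1]
}}

```text
t: 10.48
tcp_pos: [0.456, 0.2994, 0.1368]
tool_rot: [-0.311, 0.951, 0.0, 0.0]
force: [-0.7, 1.8, -2.2]
finger_gap: 0.292
gripper_force: 69.1
```

```bash
python3 st.py
```

```text
10.4833 [0.456  0.2994 0.1368] psi 216.18 F [-0.68  1.78 -2.22] M [ 0.337  0.23  -0.009] [ 0.376 -1.827] 69.14333581924438
```

Emit:
{"api": "servo_tool", "payload": {
  "commands": [0,0.001,0.001,0,0,0,-1,0,0,0.001,0,0,0,-1,0,0,0,0,0,0,-1]
}}

```text
t: 10.73
tcp_pos: [0.456, 0.2996, 0.1365]
tool_rot: [-0.311, 0.95, -0.0, 0.0]
force: [-0.5, 0.3, 5.0]
finger_gap: 0.292
gripper_force: 69.9
```

Emit:
{"api": "servo_tool", "payload": {
  "commands": [0,0,0.001,0,0,0,-1,0,0,0.001,0,0,0,-1,0,0,0,0,0,0,-1]
}}

```text
t: 10.98
tcp_pos: [0.4561, 0.2997, 0.1362]
tool_rot: [-0.311, 0.951, -0.0, 0.001]
force: [-1.8, -0.2, 10.1]
finger_gap: 0.299
gripper_force: 70.6
```

```bash
python3 st.py
```

```text
10.9833 [0.4561 0.2997 0.1362] psi 216.2 F [-1.81 -0.23 10.07] M [-0.106  0.538  0.046] [ 0.377 -1.826] 70.59940338134766
```

```bash
cat > tq.py <<'E'
from h import *
import sys
L=[manip.sense()]
for i in range(int(sys.argv[1]) if len(sys.argv)>1 else 6): manip.snapshot('side'); L.append(manip.sense())
m=np.array([s['ft_torque'] for s in L]); f=np.array([s['force'] for s in L]); s=L[-1]
print('t',round(s['t'],2),s['tcp_pos'].round(4),'psi',round(2*np.degrees(np.arctan2(s['tool_rot'][1],s['tool_rot'][0])),2),'Mz',m[:,2].round(3).tolist(),'mean',m[1:,2].mean().round(4),'Mxy',m[:,:2].mean(0).round(2),'F',f.mean(0).round(2),'q6',s['q'][5].round(3))
E
python3 tq.py 5
```

```text
t 11.23 [0.456  0.2997 0.1361] psi 216.21 Mz [0.046, 0.045, -0.029, -0.02, 0.031, 0.013] mean 0.0081 Mxy [-0.14  0.51] F [-2.15 -0.52  9.45] q6 -1.826
```

Emit:
{"api": "servo_tool", "payload": {
  "commands": [0,0,0,0,0,0.0056,-1,0,0,0,0,0,0.0056,-1,0,0,0,0,0,0.0056,-1,0,0,0,0,0,0.0056,-1,0,0,0,0,0,0.0056,-1,0,0,0,0,0,0.0056,-1]
}}

```text
t: 11.73
tcp_pos: [0.4563, 0.2999, 0.1362]
tool_rot: [-0.208, 0.978, 0.0, 0.001]
force: [-1.4, -0.1, 9.5]
finger_gap: 0.298
gripper_force: 70.6
```

```bash
python3 tq.py 5
```

```text
t 11.98 [0.4563 0.2999 0.1362] psi 204.11 Mz [0.063, 0.017, 0.016, -0.012, 0.034, 0.045] mean 0.0199 Mxy [0.02 0.46] F [-1.77 -0.06  9.17] q6 -1.615
```

```bash
sed -i "s/,'q6'/,'tau6',np.array([x['tau'][5] for x in L]).round(4).tolist(),'q6'/" tq.py; python3 tq.py 2
```

```text
t 12.08 [0.4563 0.2999 0.1362] psi 204.11 Mz [0.045, 0.015, -0.003] mean 0.0057 Mxy [-0.02  0.47] F [-2.06 -0.24  8.73] tau6 [0.0359, 0.0352, 0.0351] q6 -1.615
```

Emit:
{"api": "servo_tool", "payload": {
  "commands": [0,0,0,0,0,0.0056,-1,0,0,0,0,0,0.0056,-1,0,0,0,0,0,0.0056,-1,0,0,0,0,0,0.0056,-1,0,0,0,0,0,0.0056,-1]
}}

```text
t: 12.5
tcp_pos: [0.4563, 0.2998, 0.1362]
tool_rot: [-0.121, 0.993, 0.0, 0.001]
force: [-1.4, 0.2, 9.8]
finger_gap: 0.293
gripper_force: 70.5
```

```bash
python3 tq.py 4
```

```text
t 12.7 [0.4563 0.2998 0.1362] psi 194.04 Mz [0.081, 0.011, 0.031, 0.103, 0.051] mean 0.0491 Mxy [-0.08  0.42] F [-1.68 -0.16  9.4 ] tau6 [-0.2107, 0.1255, 0.1495, 0.0537, 0.0309] q6 -1.439
```

Emit:
{"api": "servo_tool", "payload": {
  "commands": [0,0,0,0,0,0.0056,-1,0,0,0,0,0,0.0056,-1,0,0,0,0,0,0.0056,-1,0,0,0,0,0,0,-1,0,0,0,0,0,0,-1]
}}

```text
t: 13.12
tcp_pos: [0.4563, 0.2997, 0.1362]
tool_rot: [-0.07, 0.998, 0.0, 0.001]
force: [-1.0, -0.4, 9.2]
finger_gap: 0.299
gripper_force: 70.6
```

```bash
python3 tq.py 4
```

```text
t 13.32 [0.4563 0.2997 0.1362] psi 187.99 Mz [-0.039, -0.027, 0.045, 0.044, 0.056] mean 0.0297 Mxy [-0.15  0.4 ] F [-1.8  -0.17  9.23] tau6 [0.0444, 0.0312, 0.0289, 0.0286, 0.0285] q6 -1.333
```

Emit:
{"api": "servo_tool", "payload": {
  "commands": [0,0,0,0,0,0.0056,-1,0,0,0,0,0,0.0056,-1,0,0,0,0,0,0.0056,-1,0,0,0,0,0,0,-1,0,0,0,0,0,0,-1]
}}

```text
t: 13.73
tcp_pos: [0.4563, 0.2996, 0.1362]
tool_rot: [-0.017, 1.0, 0.0, 0.001]
force: [-2.2, -0.7, 9.5]
finger_gap: 0.295
gripper_force: 70.6
```

```bash
python3 tq.py 4
```

```text
t 13.93 [0.4563 0.2996 0.1362] psi 181.95 Mz [0.023, 0.074, 0.031, -0.007, 0.039] mean 0.0342 Mxy [-0.17  0.4 ] F [-1.72 -0.92  9.02] tau6 [0.045, 0.0318, 0.0296, 0.0292, 0.0291] q6 -1.228
```

Emit:
{"api": "servo_tool", "payload": {
  "commands": [0,0,0,0,0,0.0056,-1,0,0,0,0,0,0.0056,-1,0,0,0,0,0,0.0056,-1,0,0,0,0,0,0,-1,0,0,0,0,0,0,-1]
}}

```text
t: 14.35
tcp_pos: [0.4563, 0.2996, 0.1362]
tool_rot: [0.036, 0.999, 0.0, 0.001]
force: [-1.4, -2.4, 9.3]
finger_gap: 0.302
gripper_force: 70.6
```

```bash
python3 tq.py 3
```

```text
t 14.5 [0.4563 0.2996 0.1362] psi 175.9 Mz [0.026, 0.021, 0.078, 0.022] mean 0.0402 Mxy [-0.2   0.44] F [-1.18 -1.53  9.08] tau6 [0.0453, 0.0321, 0.0298, 0.0294] q6 -1.122
```

Emit:
{"api": "servo_tool", "payload": {
  "commands": [0,0,0,0,0,0.0056,-1,0,0,0,0,0,0.0056,-1,0,0,0,0,0,0.0056,-1,0,0,0,0,0,0,-1,0,0,0,0,0,0,-1]
}}

```text
t: 14.92
tcp_pos: [0.4563, 0.2995, 0.1362]
tool_rot: [0.088, 0.996, 0.0, 0.001]
force: [-2.6, -1.9, 8.6]
finger_gap: 0.296
gripper_force: 70.6
```

```bash
python3 tq.py 3
```

```text
t 15.07 [0.4562 0.2995 0.1362] psi 169.86 Mz [-0.008, -0.033, 0.034, -0.003] mean -0.0008 Mxy [-0.26  0.44] F [-2.2  -0.96  9.08] tau6 [0.0455, 0.0323, 0.0301, 0.0297] q6 -1.017
```

Emit:
{"api": "servo_tool", "payload": {
  "commands": [0,0,0,0,0,0.0056,-1,0,0,0,0,0,0.0056,-1,0,0,0,0,0,0.0056,-1,0,0,0,0,0,0,-1,0,0,0,0,0,0,-1]
}}

```text
t: 15.48
tcp_pos: [0.4562, 0.2994, 0.1362]
tool_rot: [0.141, 0.99, -0.0, 0.001]
force: [-1.8, -0.9, 9.3]
finger_gap: 0.296
gripper_force: 70.6
```

```bash
python3 tq.py 3
```

```text
t 15.63 [0.4562 0.2994 0.1362] psi 163.81 Mz [-0.003, -0.027, 0.003, 0.055] mean 0.0099 Mxy [-0.29  0.43] F [-1.62 -1.19  9.38] tau6 [0.0457, 0.0325, 0.0302, 0.0298] q6 -0.911
```

Emit:
{"api": "servo_tool", "payload": {
  "commands": [0,0,0,0,0,0.0056,-1,0,0,0,0,0,0.0056,-1,0,0,0,0,0,0.0056,-1,0,0,0,0,0,0,-1,0,0,0,0,0,0,-1]
}}

```text
t: 16.05
tcp_pos: [0.4562, 0.2994, 0.1362]
tool_rot: [0.193, 0.981, -0.0, 0.001]
force: [-2.0, -1.1, 9.8]
finger_gap: 0.296
gripper_force: 70.6
```

```bash
python3 tq.py 3
```

```text
t 16.2 [0.4562 0.2994 0.1362] psi 157.77 Mz [-0.008, 0.021, 0.011, 0.018] mean 0.0166 Mxy [-0.31  0.42] F [-2.06 -1.06  9.39] tau6 [0.0458, 0.0326, 0.0304, 0.03] q6 -0.806
```

```bash
cat > jaw.py <<'E'
from h import *
import sys
a=cv2.imread('pics/s4.png'); p=snap('side',sys.argv[1]); b=p['img'][:,:,::-1]
def shift(x0,y0,x1,y1,s=8):
    A=cv2.resize(a[y0:y1,x0:x1],None,fx=s,fy=s,interpolation=cv2.INTER_CUBIC); m=6
    B=cv2.resize(np.ascontiguousarray(b[y0-m:y1+m,x0-m:x1+m]),None,fx=s,fy=s,interpolation=cv2.INTER_CUBIC)
    _,v,_,l=cv2.minMaxLoc(cv2.matchTemplate(B,A,cv2.TM_CCOEFF_NORMED)); return ((np.array(l)/s-m).round(2).tolist(),round(v,3))
print('jaw',shift(266,196,276,214),'block',shift(267,190,290,216),'housing',shift(230,195,262,216),'fence',shift(288,190,300,205))
E
python3 jaw.py s5.png
```

```text
jaw ([0.88, -0.38], 0.962) block ([0.88, -0.25], 0.972) housing ([0.0, 0.12], 0.934) fence ([-0.12, -0.38], 0.987)
```

Emit:
{"api": "servo_tool", "payload": {
  "commands": [0,0,0,0,0,0.0056,-1,0,0,0,0,0,0.0056,-1,0,0,0,0,0,0.0056,-1,0,0,0,0,0,0,-1,0,0,0,0,0,0,-1]
}}

```text
t: 16.67
tcp_pos: [0.4561, 0.2993, 0.1362]
tool_rot: [0.244, 0.97, -0.0, 0.001]
force: [-2.2, -1.0, 9.9]
finger_gap: 0.294
gripper_force: 70.6
```

```bash
python3 tq.py 3
```

```text
t 16.82 [0.4561 0.2994 0.1362] psi 151.72 Mz [-0.02, -0.006, 0.036, 0.072] mean 0.0339 Mxy [-0.36  0.43] F [-1.93 -1.19  9.94] tau6 [0.0459, 0.0327, 0.0305, 0.0301] q6 -0.7
```

Emit:
{"api": "servo_tool", "payload": {
  "commands": [0,0,0,0,0,0.0056,-1,0,0,0,0,0,0.0056,-1,0,0,0,0,0,0,-1,0,0,0,0,0,0,-1]
}}

```text
t: 17.15
tcp_pos: [0.4561, 0.2993, 0.1362]
tool_rot: [0.278, 0.96, -0.0, 0.001]
force: [-1.4, 0.2, 9.8]
finger_gap: 0.293
gripper_force: 70.6
```

```bash
python3 tq.py 3
```

```text
t 17.3 [0.4561 0.2993 0.1362] psi 147.68 Mz [0.084, 0.029, -0.041, 0.007] mean -0.0021 Mxy [-0.39  0.5 ] F [-1.75 -1.33  9.97] tau6 [0.0359, 0.0228, 0.0206, 0.0202] q6 -0.63
```

Emit:
{"api": "servo_tool", "payload": {
  "commands": [0,0,0,0,0,0.0056,-1,0,0,0,0,0,0.0056,-1,0,0,0,0,0,0,-1,0,0,0,0,0,0,-1]
}}

```text
t: 17.63
tcp_pos: [0.456, 0.2993, 0.1362]
tool_rot: [0.312, 0.95, -0.0, 0.001]
force: [-1.3, -1.3, 9.4]
finger_gap: 0.296
gripper_force: 70.6
```

```bash
python3 tq.py 3
```

```text
t 17.78 [0.456  0.2993 0.1361] psi 143.66 Mz [-0.009, -0.003, 0.027, 0.05] mean 0.0248 Mxy [-0.35  0.48] F [-1.76 -1.24 10.04] tau6 [0.0362, 0.0232, 0.0209, 0.0205] q6 -0.559
```

Emit:
{"api": "servo_tool", "payload": {
  "commands": [0,0,0,0,0,0.0056,-1,0,0,0,0,0,0.0056,-1,0,0,0,0,0,0,-1,0,0,0,0,0,0,-1]
}}

```text
t: 18.12
tcp_pos: [0.456, 0.2993, 0.1361]
tool_rot: [0.345, 0.939, -0.0, 0.001]
force: [-1.9, -0.9, 10.2]
finger_gap: 0.295
gripper_force: 70.6
```

```bash
python3 tq.py 3
```

```text
t 18.27 [0.456  0.2993 0.1362] psi 139.62 Mz [0.04, 0.051, 0.046, -0.008] mean 0.0296 Mxy [-0.39  0.5 ] F [-1.58 -1.11 10.28] tau6 [0.0363, 0.0232, 0.021, 0.0206] q6 -0.489
```

Emit:
{"api": "servo_tool", "payload": {
  "commands": [0,0,0,0,0,0.0056,-1,0,0,0,0,0,0.0056,-1,0,0,0,0,0,0,-1,0,0,0,0,0,0,-1]
}}

```text
t: 18.6
tcp_pos: [0.456, 0.2993, 0.1362]
tool_rot: [0.378, 0.926, -0.0, 0.001]
force: [-1.5, -1.9, 10.3]
finger_gap: 0.298
gripper_force: 70.6
```

```bash
python3 tq.py 3
```

```text
t 18.75 [0.456  0.2993 0.1362] psi 135.6 Mz [0.049, 0.017, 0.039, 0.035] mean 0.0302 Mxy [-0.37  0.5 ] F [-1.86 -1.68 10.63] tau6 [0.0487, 0.0355, 0.0333, 0.0329] q6 -0.419
```

Emit:
{"api": "servo_tool", "payload": {
  "commands": [0,0,0,0,0,0.0056,-1,0,0,0,0,0,0.0056,-1,0,0,0,0,0,0,-1,0,0,0,0,0,0,-1]
}}

```text
t: 19.08
tcp_pos: [0.4559, 0.2992, 0.1362]
tool_rot: [0.41, 0.912, -0.0, 0.001]
force: [-2.5, -1.0, 10.9]
finger_gap: 0.299
gripper_force: 70.7
```

```bash
python3 tq.py 3; python3 jaw.py s6.png
```

```text
t 19.23 [0.4559 0.2993 0.1362] psi 131.57 Mz [0.052, 0.01, 0.068, 0.084] mean 0.0538 Mxy [-0.37  0.53] F [-2.15 -1.08 10.06] tau6 [0.0675, 0.0543, 0.0521, 0.0517] q6 -0.348
jaw ([1.38, -0.5], 0.945) block ([1.25, -0.25], 0.959) housing ([-0.12, 0.12], 0.934) fence ([0.0, 0.0], 0.991)
```

Emit:
{"api": "servo_tool", "payload": {
  "commands": [0,0,0,0,0,0.0056,-1,0,0,0,0,0,0.0056,-1,0,0,0,0,0,0,-1,0,0,0,0,0,0,-1]
}}

```text
t: 19.62
tcp_pos: [0.4559, 0.2993, 0.1361]
tool_rot: [0.442, 0.897, -0.0, 0.001]
force: [-3.2, -1.3, 10.9]
finger_gap: 0.295
gripper_force: 70.7
```

```bash
python3 tq.py 3
```

```text
t 19.77 [0.4559 0.2992 0.1362] psi 127.54 Mz [0.067, 0.036, 0.056, 0.072] mean 0.0548 Mxy [-0.38  0.55] F [-2.06 -1.62 10.06] tau6 [0.0856, 0.0725, 0.0702, 0.0699] q6 -0.278
```

Emit:
{"api": "servo_tool", "payload": {
  "commands": [0,0,0,0,0,0.005,-1,0,0,0,0,0,0,-1,0,0,0,0,0,0,-1,0,0,0,0,0,0,-1]
}}

```text
t: 20.1
tcp_pos: [0.4559, 0.2992, 0.1361]
tool_rot: [0.456, 0.89, -0.0, 0.001]
force: [-2.5, -2.3, 10.1]
finger_gap: 0.3
gripper_force: 70.7
```

```bash
python3 tq.py 4
```

```text
t 20.3 [0.4559 0.2993 0.1361] psi 125.75 Mz [0.132, 0.12, 0.057, 0.058, 0.088] mean 0.0806 Mxy [-0.35  0.57] F [-2.05 -1.26 10.58] tau6 [0.0944, 0.0938, 0.0937, 0.0937, 0.0937] q6 -0.247
```

Emit:
{"api": "servo_tool", "payload": {
  "commands": [0,0,0,0,0,-0.007,-1,0,0,0,0,0,-0.007,-1,0,0,0,0,0,-0.007,-1,0,0,0,0,0,0,-1,0,0,-0.006,0,0,0,-1,0,0,-0.01,0,0,0,-1,0,0,-0.02,0,0,0,-1,0,0,-0.034,0,0,0,-1,0,0,-0.04,0,0,0,-1,0,0,-0.04,0,0,0,-1,0,0,-0.04,0,0,0,-1,0,0,0,0,0,0,-1]
}}

```text
t: 21.3
tcp_pos: [0.4583, 0.3007, 0.2341]
tool_rot: [0.397, 0.918, 0.003, 0.003]
force: [-0.2, 0.1, -1.1]
finger_gap: 0.294
gripper_force: 69.3
```

```bash
python3 tq.py 3; python3 jaw.py s7.png
```

```text
t 21.45 [0.4552 0.2994 0.2293] psi 133.25 Mz [-0.001, -0.025, -0.041, -0.043] mean -0.0364 Mxy [ 0.   -0.02] F [-0.15  0.01 -2.17] tau6 [-0.0001, 0.0001, 0.0001, 0.0001] q6 -0.378
jaw ([1.5, 0.75], 0.947) block ([1.12, 0.0], 0.925) housing ([0.0, 0.12], 0.962) fence ([0.25, 0.38], 0.983)
```

Emit:
{"api": "servo_tool", "payload": {
  "commands": [-0.066,-0.0243,0,0,0,0,-1,-0.066,-0.0243,0,0,0,0,-1,-0.066,-0.0243,0,0,0,0,-1,-0.066,-0.0243,0,0,0,0,-1,-0.066,-0.0243,0,0,0,0,-1,-0.066,-0.0243,0,0,0,0,-1,-0.066,-0.0243,0,0,0,0,-1,-0.066,-0.0243,0,0,0,0,-1,0,0,0.045,0,0,0,-1,0,0,0.045,0,0,0,-1,0,0,0.02,0,0,0,-1,0,0,0,0,0,0,-1]
}}

```text
t: 22.5
tcp_pos: [0.5627, 0.0409, 0.1709]
tool_rot: [0.397, 0.918, -0.001, -0.005]
force: [-0.9, -0.4, -2.3]
finger_gap: 0.293
gripper_force: 69.2
```

```bash
python3 tq.py 4; python3 - <<'E'
from h import *
p=snap('side','s8.png'); st=manip.sense(); tip=st['tcp_pos']-[0,0,.0926]
print(tip,proj(p,tip),proj(p,[.5675,.0403,.064]))
a=p['img'][195:255,257:337,::-1]; cv2.imwrite('pics/s8c.png',cv2.resize(a,None,fx=10,fy=10,interpolation=cv2.INTER_CUBIC))
E
```

```text
t 22.7 [0.5664 0.0412 0.1756] psi 133.31 Mz [-0.002, 0.015, -0.013, -0.03, 0.019] mean -0.0022 Mxy [ 0.02 -0.  ] F [ 0.36 -0.24 -1.58] tau6 [0.0, 0.0001, 0.0001, 0.0001, 0.0001] q6 -0.88
[0.56657274 0.04116249 0.08330161] [[297.01127805 240.54314841]] [[297.58914284 249.14796341]]
```

View pics/s8c.png

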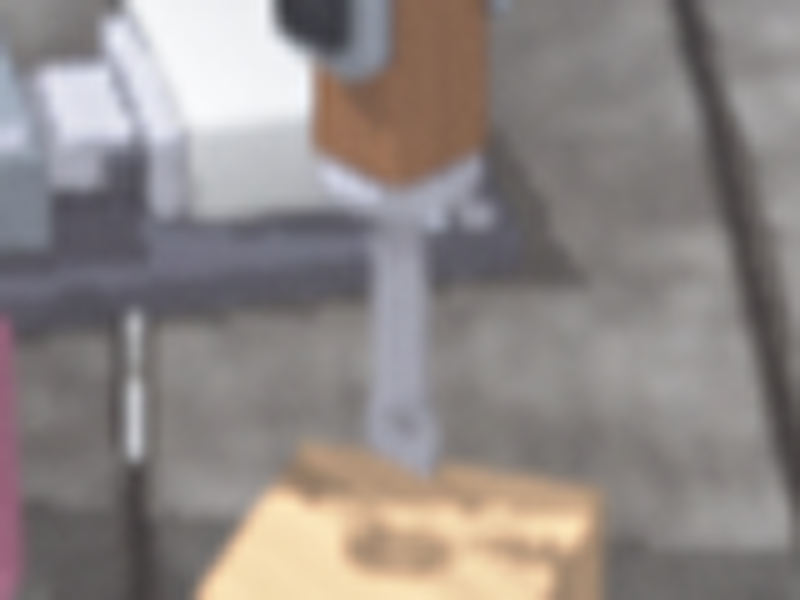

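Emit:
{"api": "servo_tool", "payload": {
  "commands": [0.0013,-0.0029,0,0,0,0,-1,0,0,0.012,0,0,0,-1,0,0,0.012,0,0,0,-1,0,0,0.006,0,0,0,-1,0,0,0.006,0,0,0,-1,0,0,0.006,0,0,0,-1,0,0,0.006,0,0,0,-1,0,0,0,0,0,0,-1]
}}

```text
t: 23.42
tcp_pos: [0.5639, 0.0402, 0.1501]
tool_rot: [0.397, 0.918, -0.0, -0.001]
force: [-0.4, -0.5, -1.9]
finger_gap: 0.293
gripper_force: 69.2
```

```bash
python3 tq.py 3
```

```text
t 23.57 [0.5644 0.0402 0.1508] psi 133.25 Mz [0.032, -0.023, 0.017, 0.032] mean 0.0087 Mxy [0.   0.01] F [-0.25 -0.2  -1.88] tau6 [-0.0, 0.0, -0.0, -0.0] q6 -0.881
```

Emit:
{"api": "servo_tool", "payload": {
  "commands": [0,0,0.012,0,0,0,-1,0,0,0.012,0,0,0,-1,0,0,0.012,0,0,0,-1,0,0,0.012,0,0,0,-1,0,0,0,0,0,0,-1]
}}

```text
t: 23.98
tcp_pos: [0.5636, 0.0402, 0.1252]
tool_rot: [0.397, 0.918, -0.0, -0.001]
force: [0.6, -0.9, -2.3]
finger_gap: 0.299
gripper_force: 69.1
```

```bash
python3 tq.py 2
```

```text
t 24.08 [0.564  0.0402 0.1263] psi 133.25 Mz [0.038, -0.072, 0.025] mean -0.0233 Mxy [-0.01 -0.  ] F [ 0.37 -0.25 -1.58] tau6 [-0.0014, 0.0004, 0.0002] q6 -0.881
```

Emit:
{"api": "servo_tool", "payload": {
  "commands": [0,0,0.012,0,0,0,-1,0,0,0.012,0,0,0,-1,0,0,0.012,0,0,0,-1,0,0,0.012,0,0,0,-1,0,0,0.004,0,0,0,-1,0,0,0,0,0,0,-1]
}}

```text
t: 24.58
tcp_pos: [0.5638, 0.0402, 0.0999]
tool_rot: [0.397, 0.918, -0.0, -0.001]
force: [0.9, -0.3, -1.1]
finger_gap: 0.296
gripper_force: 69.2
```

```bash
python3 tq.py 2
```

```text
t 24.68 [0.5642 0.0402 0.1006] psi 133.25 Mz [-0.049, 0.011, 0.024] mean 0.0171 Mxy [-0.01  0.01] F [ 0.01 -0.64 -1.53] tau6 [0.0001, 0.0001, 0.0] q6 -0.881
```

Emit:
{"api": "servo_tool", "payload": {
  "commands": [0,0,0.004,0,0,0,-1,0,0,0.003,0,0,0,-1,0,0,0.002,0,0,0,-1,0,0,0.002,0,0,0,-1,0,0,0,0,0,0,-1]
}}

```text
t: 25.1
tcp_pos: [0.5642, 0.0402, 0.0952]
tool_rot: [0.397, 0.918, -0.0, -0.0]
force: [0.7, -0.1, -1.3]
finger_gap: 0.295
gripper_force: 69.2
```

```bash
python3 tq.py 2
```

```text
t 25.2 [0.5643 0.0402 0.0953] psi 133.25 Mz [-0.026, -0.042, -0.013] mean -0.0272 Mxy [ 0.03 -0.01] F [ 0.28 -0.54 -2.14] tau6 [0.0, -0.0, -0.0] q6 -0.881
```

Go the last millimetres, then release partially and rise.

Emit:
{"api": "servo_tool", "payload": {
  "commands": [0,0,0.001,0,0,0,-1,0,0,0.001,0,0,0,-1,0,0,0.001,0,0,0,-1,0,0,0,0,0,0,-1]
}}

```text
t: 25.53
tcp_pos: [0.5645, 0.0402, 0.0948]
tool_rot: [0.397, 0.918, 0.0, 0.0]
force: [-1.7, 0.1, 4.2]
finger_gap: 0.294
gripper_force: 70.3
```

```bash
python3 tq.py 2
```

```text
t 25.63 [0.5645 0.0402 0.0948] psi 133.26 Mz [-0.012, 0.051, 0.016] mean 0.0333 Mxy [-0.    0.33] F [-1.34 -0.06  4.71] tau6 [-0.0107, -0.0106, -0.0108] q6 -0.881
```

Emit:
{"api": "servo_tool", "payload": {
  "commands": [0,0,-0.001,0,0,0,0.0,0,0,0,0,0,0,0.3,0,0,0,0,0,0,0.3,0,0,0,0,0,0,0.3,0,0,0,0,0,0,0.3,0,0,0,0,0,0,0.3]
}}

```text
t: 26.13
tcp_pos: [0.5643, 0.0402, 0.0942]
tool_rot: [0.397, 0.918, -0.0, -0.0]
force: [0.2, -0.3, 0.1]
finger_gap: 0.646
gripper_force: 0.0
```

Emit:
{"api": "servo_tool", "payload": {
  "commands": [0,0,-0.02,0,0,0,0.3,0,0,-0.04,0,0,0,0.3,0,0,-0.05,0,0,0,0.3,0,0,-0.06,0,0,0,0.3,0,0,-0.06,0,0,0,0.3,0,0,-0.06,0,0,0,0.3,0,0,-0.06,0,0,0,0.3,0,0,-0.06,0,0,0,0.3,0,0,-0.04,0,0,0,0.3,0,0,0,0,0,0,0.3,0,0,0,0,0,0,0.3]
}}

```text
t: 27.05
tcp_pos: [0.5647, 0.0402, 0.3212]
tool_rot: [0.397, 0.918, 0.001, 0.002]
force: [-0.5, -0.9, -0.3]
finger_gap: 0.647
gripper_force: 0.0
```

```bash
python3 tq.py 2; python3 jaw.py s9.png; python3 - <<'E'
import cv2
b=cv2.imread('pics/s9.png')[160:300,160:430]; cv2.imwrite('pics/s9c.png',cv2.resize(b,None,fx=2.9,fy=2.9,interpolation=cv2.INTER_CUBIC))
E
```

```text
t 27.15 [0.5633 0.0403 0.3185] psi 133.25 Mz [0.007, 0.047, -0.019] mean 0.0137 Mxy [ 0.   -0.03] F [-0.17 -0.2  -0.63] tau6 [-0.0, -0.0, -0.0] q6 -0.881
jaw ([1.5, 0.75], 0.947) block ([1.12, 0.0], 0.908) housing ([0.0, 0.0], 0.898) fence ([0.25, 0.38], 0.983)
```

View pics/s9c.png

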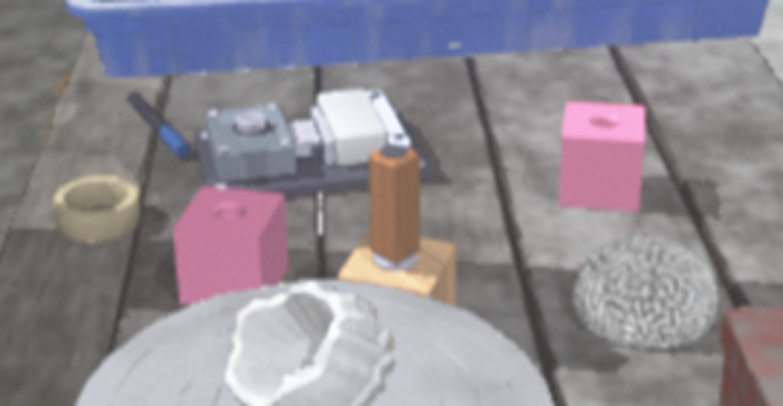

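The picture shows the driver upright in the wooden stand at crop (395, 205). The block is held between jaw and fence at about (350, 130), and the bystanders have not moved. I'm handing it in.

```bash
python3 -c "
from station import manip
print(manip.sign_off())"
```

```text
the job is handed in; nothing more can be done
None
```

The job is handed in: the block is clamped with an estimated 19–20 N, judged from wrist torque and turn angle rather than measured directly, and the driver is back upright in its wooden stand.

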